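Find the stamped crate and push it to the dispatch rail

ROBOT

A 7-joint arm with a two-finger parallel gripper is mounted at the origin on the work surface. World frame = base frame: x ahead of the robot, y to its left, z up, the work surface at z = 0. Lengths are in m, angles in degrees, forces in N, time in s.
With the tool pointing down it reaches from about 0.4 to 0.9 m from the base axis. Payload 5.5 kg.
Tool frame: the origin (TCP) lies midway between the tips of the shut fingers; the grasp point (between the pads) lies 19 mm behind it; z points along the fingers, y is the line along which they close (so a half turn about z gives the same grasp; the last joint's range is limited). The gripper opens to 85 mm and grips with 20 to 120 N. Pads are 22 mm wide; open, the fingers measure 114 mm over their backs; the gripper's body (76 mm by 85 mm) begins 54 mm behind the grasp point. The pads swing forward as they close: fully open they stand 13 mm farther back than shut.
Start: joints at [-61.123, 28.699, -24.465, 88.831, 12.651, 65.22, -12.049], TCP at [0.155, 0.631, 0.231] pointing down, gripper open.
Joint ranges: [-164.97, 164.97], [-17.58, 116.51], [-87.97, 89.64], [11.32, 138.91], [-80.73, 260.73], [10.89, 115.49], [-147.41, 147.41]. Speed limits (degrees/s): [147.25, 147.25, 180, 180, 180, 180, 180].

INTERFACE

Orientations are given as [roll, pitch, yaw] about the fixed x, y, z axes, in that order (R = Rz(yaw) Ry(pitch) Rx(roll)).
In Python, from station import get_state, capture, get_calibration, sign_off, look_for gives the robot as it stands.
- The arm moves only by the tool apply_moves, never from a script. Its argument "moves" is a list that holds one entry, the list of rows, each a list of 4 numbers: the shift along the world's x, y, z scaled (see below), then the turn about the world's z scaled (see below). A call has exactly 10 rows; each row shifts and turns the commanded pose from where the row before left it; what a row does not reach is not made up. The controller multiplies each number of a shift by 250 mm and each number of a turn by 2 rad. A row lasts 1/10 s, in which the tool goes at most 50 mm and 8.59 degrees, less where a joint would pass 70% of its speed; a pose out of reach is approached as far as the arm can. A call with a number of a shift or a turn outside -1 to 1 is refused whole. A call with a gripper value outside its range is refused whole. "fingers" is the gripper command: -1 is shut, 1 is fully open, values between are in proportion, set as the call begins (left out, the last holds). The fingers move at their own pace and stop on an object; the grip force is fixed at half the most. Time passes only in rows, so rows that do not move let the fingers close, or fill a call up. It gives the time, the measured TCP pose, the force, the opening and the grip force at its end, in the units of the state.
- get_state(): the state, without advancing time (a new reading comes with each control period).
- capture(name): name is "side" or "top"; returns the picture (384x512x3 uint8, red, green, blue); there is no depth.
- get_calibration(name): a dict with "fx", "fy", "cx", "cy" (pixels), "k1" (the pictures are not rectified: a ray, as slopes to the right and down, at radius r is drawn at 1 + k1 r^2 times it, then the intrinsics apply), "camera_from_world" (4x4, takes a point from world to camera coordinates). Camera axes: x right, y down, z forward; pixel columns grow to the right and rows downward; lengths in m; the calibration is good to about 2 mm. A picture is of the moment at which its call begins. get_calibration takes no time and is no camera call.
- sign_off(): hands the job in; it is judged then, once.
Trained networks look in the newest picture that a camera, given by its name, has taken for a name from the list of things; names that differ only in an ending like _2 or _b are one class to them, and where a whole thing is asked for, a point or a joint stands for the part that bears it (a point fixed in the world has none). Each returns a list of dicts, best first, with "confidence" (0 to 1); they miss things now and then, are a little off and sometimes report something else, mostly with a low value. They report only what shows in the picture. A call takes as long as a camera call. They do not tell look-alikes from the thing itself.
- look_for(query, camera): "xyz" ([x, y, z] in m, in world coordinates, good to about 4 mm: the middle of the surface that is visible of it).
The state is a dict: "time_s": time; "q": joint angles; "dq": joint speeds; "joint_torque": joint torques, N m; "ee_pos": TCP position; "eef_rot": TCP orientation; "force": force on the tool from outside, world axes, zero at the start; "wrist_torque": the same for the moment, N m; "width": finger opening in m; "grasp_force": force on a finger pad.
Only numpy, scipy, OpenCV 4.12 (cv2) and the standard library are available. Lean on these libraries where they do the work, as an engineer would, in place of code of your own. Each camera call takes 0.05 s, during which the arm holds its last target. There are 200 camera calls.

TASK

Two look-alike crates stand on the grinding-shop bench; one has a red stamp on its underside. Just by pushing with the fingers, tip both crates over towards the robot so that they lie on a broad side with their undersides showing, then push the stamped one away from the robot until its underside rests squarely against the green dispatch rail. Never lift the crates, leave the plain crate lying well short of the rail, and leave the bottle, the tin and the steel sleeve alone.

Things in the scene. Friction and masses are not known exactly. Their poses are not given: they have to be found in the camera images.
- stamped_crate_mid (a point): Stamped closed blue crate, grey lid, 60 (x) x 130 (y) x 100 mm (z), about 0.5 kg. Point at its centre: 50 mm up standing, 30 mm lying. z runs underside to lid; standing, x points away from the robot within 0.2 rad. Left or right at random. Pushed towards the robot within 25 mm of its top it tips about its near lower edge and falls over past 0.55 rad; lying, it slides if pushed low. White underside with a red round stamp, 44 mm wide.
- plain_crate_mid (a point): Plain closed blue crate, grey lid, 60 (x) x 130 (y) x 100 mm (z), about 0.5 kg. Point at its centre: 50 mm up standing, 30 mm lying. z runs underside to lid; standing, x points away from the robot within 0.2 rad. Left or right at random. Pushed towards the robot within 25 mm of its top it tips about its near lower edge and falls over past 0.55 rad; lying, it slides if pushed low. White underside, no stamp; else the stamped one's twin.
- rail_face (a point): The dispatch rail: a fixed green bar lying across the bench beyond the crates, 640 mm long, 20 mm thick, 30 mm high, with a yellow tape line on the bench before it. This point is the middle of the face towards the robot, 15 mm above the bench; its y axis runs along the rail, its x axis points squarely through the rail, away from the robot.
- oil_bottle: Bystander: yellow bottle, 60 mm across, 140 mm high, standing loose at the left; origin at the centre of its underside.
- grease_tin: Bystander: brass-coloured tin, 40 mm across, 50 mm high, standing loose between the crates; origin at the centre of its underside.
- sleeve: Bystander: dark steel sleeve, 60 mm across, bore 36 mm, 50 mm high, standing loose at the right; origin at the centre of its underside.
Mind the look-alikes: they are no part of the job. Leave any brown, orange or turquoise look-alike of the part that bears stamped_crate_mid alone.

How it is judged (in metres and radians):
On the way:
1. both crates lie tipped over on a broad side, undersides facing the rail (angle between stamped_crate_mid's own z axis and vertical between 1.42 and 1.72 rad and height (world z) of each of stamped_crate_mid, plain_crate_mid below 0.04 m and z of rail_face in the frame of stamped_crate_mid below 0 m and angle between plain_crate_mid's own z axis and vertical between 1.42 and 1.72 rad and z of rail_face in the frame of plain_crate_mid below 0 m), for 0.2 s.
At the end, for the whole second after the job is handed in: Both crates lie on a broad side, undersides facing the rail; the stamped one's underside is within 7 mm of the rail face, square to it within 0.12 rad and within the rail's length; the plain one's underside is at least 35 mm short of the rail (all of step 1 and x of stamped_crate_mid in the frame of rail_face between -0.057 and -0.044 m and y of stamped_crate_mid in the frame of rail_face between -0.3 and 0.3 m and angle between the z axis of stamped_crate_mid and the x axis of rail_face, either way round below 0.12 rad and x of plain_crate_mid in the frame of rail_face below -0.085 m); the robot touches nothing.
It fails at once if a crate is lifted off the bench ((height (world z) of stamped_crate_mid above 0.074 m or (angle between stamped_crate_mid's own z axis and vertical below 0.12 rad and height (world z) of stamped_crate_mid above 0.062 m) or (angle between stamped_crate_mid's own z axis and vertical above 1.4 rad and height (world z) of stamped_crate_mid above 0.052 m)) or (height (world z) of plain_crate_mid above 0.074 m or (angle between plain_crate_mid's own z axis and vertical below 0.12 rad and height (world z) of plain_crate_mid above 0.062 m) or (angle between plain_crate_mid's own z axis and vertical above 1.4 rad and height (world z) of plain_crate_mid above 0.052 m))).
It fails at once if a bystander is moved by more than 25 mm or knocked over (distance of any of oil_bottle, grease_tin, sleeve from where it was at the start of the episode above 0.025 m or angle between any of oil_bottle, grease_tin, sleeve's own z axis and vertical above 0.3 rad).
It also fails if it takes over 64 s, if anything falls off the work surface, if the arm or the gripper's body presses on something with over 40 N, if the wrist force passes 120 N, or if a joint passes its speed limit or range.

## Working session

There is one attempt and no reset: what is moved stays moved. The work goes in short steps, Python scripts to look and compute and a tool call to move; the robot and the scene stay as the last step left them, time stands still between calls to the robot, and variables do not carry over. Pictures are saved under pics/ and viewed, at most 10 in all, crops included, and the job is handed in when it is done.

Besides the shell and the picture viewer there is one more tool, called after "Emit:" as name(argument=value, ...), one argument or row to a line, values as JSON. apply_moves: Moves the arm, as the interface text tells. Shifts and turns lie within -1 to 1; 1 stands for 250 mm of shift or 2 rad of turn. Its arguments: {"type":"object","properties":{"moves":{"type":"array","items":{"type":"array","items":{"type":"array","items":{"type":"number"}}}},"fingers":{"type":"number"}},"required":["moves"]}

```bash
mkdir -p pics; ls; python3 - <<'E'
from station import *
import cv2,numpy as np
s=get_state();print(s['time_s'],s['ee_pos'],s['eef_rot'],s['width'])
ims=[]
for c in('top','side'):
    im=capture(c);cv2.imwrite(f'pics/{c}0.png',im[:,:,::-1])
    k=get_calibration(c);print(c,k['fx'],k['cx'],k['cy'],k['k1'],np.round(k['camera_from_world'],3).tolist())
    for n in('stamped_crate_mid','plain_crate_mid','rail_face','oil_bottle','grease_tin','sleeve'):
        print(c,n,[(np.round(d['xyz'],3).tolist(),round(d['confidence'],2)) for d in look_for(n,c)])
E
```

```text
pics
0.0 [0.15487916 0.6305601  0.23024259] [-1.79888503e+02 -2.44763815e-03  1.66210660e+02] 0.08535611192201789
top 436.10859335503795 253.94296179920454 186.17872320156067 0.049284599324669866 [[0.028, -0.999, 0.024, -0.025], [-0.986, -0.032, -0.161, 0.564], [0.161, -0.019, -0.987, 1.388], [0.0, 0.0, 0.0, 1.0]]
top stamped_crate_mid [([0.674, -0.426, 0.099], 0.9), ([0.822, -0.08, 0.101], 0.87), ([0.587, -0.175, 0.103], 0.81), ([0.305, -0.225, 0.1], 0.76), ([0.477, 0.021, 0.1], 0.61), ([0.6, 0.204, 0.098], 0.49)]
top plain_crate_mid [([0.597, 0.204, 0.097], 0.7)]
top rail_face []
top oil_bottle [([0.633, 0.004, 0.046], 0.68), ([0.542, 0.406, 0.096], 0.57)]
top grease_tin [([0.635, 0.004, 0.047], 0.68)]
top sleeve [([0.522, -0.437, 0.045], 0.72), ([0.588, -0.179, 0.103], 0.17)]
side 392.34902341007825 252.71145245812122 187.4942432074194 0.039018603549159654 [[0.713, -0.701, -0.018, -0.402], [-0.545, -0.538, -0.642, 0.358], [0.44, 0.468, -0.766, 0.951], [0.0, 0.0, 0.0, 1.0]]
side stamped_crate_mid [([0.568, -0.189, 0.094], 0.95), ([0.81, -0.099, 0.081], 0.9), ([0.46, 0.006, 0.1], 0.88), ([0.669, -0.442, 0.098], 0.88), ([0.295, -0.241, 0.1], 0.71)]
side plain_crate_mid [([0.596, 0.176, 0.09], 0.95)]
side rail_face [([0.703, -0.053, 0.013], 0.96)]
side oil_bottle [([0.536, 0.398, 0.073], 0.56)]
side grease_tin [([0.63, -0.007, 0.042], 0.58)]
side sleeve [([0.521, -0.447, 0.048], 0.87), ([0.701, -0.053, 0.012], 0.51), ([0.594, 0.18, 0.086], 0.32)]
```

View pics/top0.png

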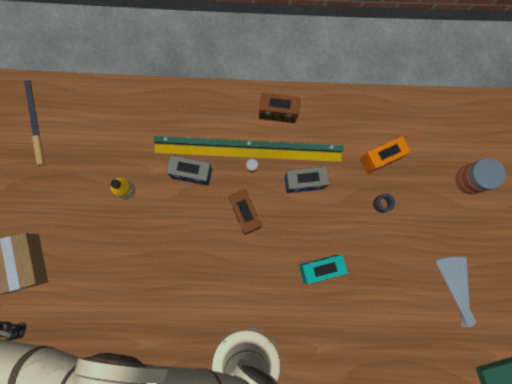

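View pics/side0.png

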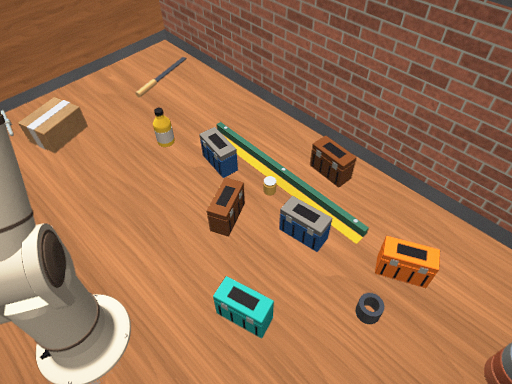

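The blue, grey-lidded crates are at top-view pixels (189,170) on the left and (307,180) on the right. Possible mix-ups are brown (245,212), brown (280,107), orange (385,153) and turquoise (324,269), none of them blue. The tin is at (252,165), the bottle at (121,187) and the sleeve at (384,203). The green rail runs from (154,139) to (342,148).

```bash
cat > h.py <<'E'
from station import *
import cv2,numpy as np
def px2w(c,uv,z):
    k=get_calibration(c);T=np.array(k['camera_from_world'])
    uv=np.float64(uv).reshape(-1,2);d=(uv-[k['cx'],k['cy']])/[k['fx'],k['fy']];s=d.copy()
    for _ in range(8): s=d/(1+k['k1']*(s**2).sum(1,keepdims=True))
    r=np.c_[s,np.ones(len(s))]@T[:3,:3];o=-T[:3,:3].T@T[:3,3]
    return o+r*((z-o[2])/r[:,2])[:,None]
def rect(c,mask,z):
    ys,xs=np.nonzero(mask);w=px2w(c,np.c_[xs,ys],z)[:,:2]
    (cx,cy),(a,b),an=cv2.minAreaRect((w*1000).astype(np.float32))
    if a<b: a,b,an=b,a,an+90
    an=(an-90+90)%180-90   # long axis relative to world y
    return np.round([cx,cy,a,b,an],1)
def top_mask(box,lo,hi,im):
    h=cv2.cvtColor(im,cv2.COLOR_RGB2HSV);m=cv2.inRange(h,lo,hi);o=np.zeros_like(m)
    x0,y0,x1,y1=box;o[y0:y1,x0:x1]=m[y0:y1,x0:x1];return o
E
python3 - <<'E'
from h import *
im=cv2.imread('pics/top0.png')[:,:,::-1].copy()
h=cv2.cvtColor(im,cv2.COLOR_RGB2HSV)
for n,(u,v) in dict(lidL=(174,167),lidR=(296,181),blueL=(190,181),blueR=(307,189),rail=(200,142),tape=(230,153)).items(): print(n,h[v,u])
for n,box in dict(L=(160,150,220,190),R=(278,160,335,197)).items():
    print(n,rect('top',top_mask(box,(90,15,70),(130,110,200),im),.1))
m=top_mask((148,130,350,160),(60,80,30),(95,255,160),im);print('rail',rect('top',m,.03),m.sum()/255)
# near edge of rail: bottom green row by column
ys,xs=np.nonzero(m);b=[(x,ys[xs==x].max()+.5) for x in range(158,340)]
w=px2w('top',b,.02);p=np.polyfit(w[:,1],w[:,0],1);print('nearedge @z.02 x=',p,np.std(w[:,0]-np.polyval(p,w[:,1])))
mt=top_mask((148,130,350,170),(20,150,120),(35,255,255),im);print('tape',rect('top',mt,0))
a=cv2.resize(im[130:205,150:340],None,fx=4,fy=4,interpolation=cv2.INTER_CUBIC);cv2.imwrite('pics/crop0.png',a[:,:,::-1])
E
```

```text
lidL [ 22  23 121]
lidR [ 24  22 114]
blueL [128  41  50]
blueR [107 150  51]
rail [ 79 121  95]
tape [ 25 228 171]
L [575.3 204.8  70.5   0.   -8.6]
R [ 558.4 -149.3  106.8   44.7  -21.4]
rail [712.2  12.9 631.2  18.7  -0.8] 938.0
nearedge @z.02 x= [0.01472533 0.70546395] 0.0010440745503441419
tape [688.7  14.5 641.4  32.4  -0.8]
```

View pics/crop0.png

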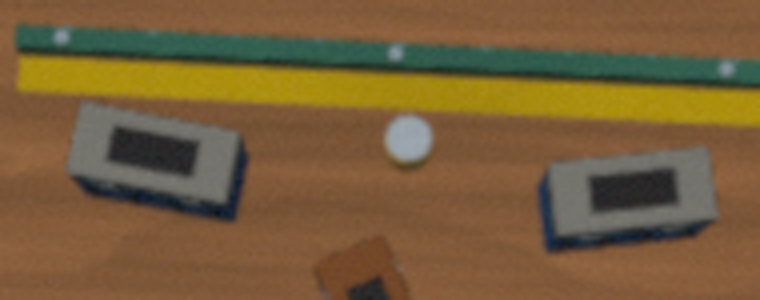

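The crop shows both blue crates with grey lids. Left lid corners are at about (82,103), (244,132), (234,206), (70,168) in the crop, and right lid corners at (548,163), (708,148), (716,218), (556,236).

```bash
python3 - <<'E'
from h import *
for n,c in dict(L=[(82,103),(244,132),(234,206),(70,168)],R=[(548,163),(708,148),(716,218),(556,236)]).items():
    w=px2w('top',np.array(c)/4+[150,130],.1)[:,:2]
    print(n,(w*1000).round().tolist(),'c',(w.mean(0)*1000).round(),'far yaw',[np.degrees(np.arctan2(-(a-b)[0],(a-b)[1])).round(1) for a,b in((w[0],w[1]),(w[3],w[2]))])
E
```

```text
L [[645.0, 261.0], [626.0, 131.0], [566.0, 137.0], [592.0, 267.0]] c [608. 199.] far yaw [np.float64(-8.4), np.float64(-11.4)]
R [[609.0, -111.0], [626.0, -239.0], [569.0, -245.0], [550.0, -118.0]] c [ 589. -178.] far yaw [np.float64(7.3), np.float64(8.3)]
```

Emit:
apply_moves(
  moves=[
    [[0.104,-0.088,0,0.0038],[0.104,-0.088,0,0.0038],[0.104,-0.088,0,0.0038],[0.104,-0.088,0,0.0038],[0.104,-0.088,0,0.0038],[0.104,-0.088,0,0.0038],[0.104,-0.088,0,0.0038],[0.104,-0.088,0,0.0038],[0.104,-0.088,0,0.0038],[0.104,-0.088,0,0.0038]],
  ],
  fingers=1,
)

```text
time_s: 1.7
ee_pos: [0.416, 0.4103, 0.2316]
eef_rot: [180.0, 0.0, 170.6]
force: [-0.0, 1.6, 0.2]
width: 0.0851
grasp_force: 0.0
```

Emit:
apply_moves(
  moves=[
    [[0.104,-0.088,0,0],[0.104,-0.088,0,0],[0.104,-0.088,0,0],[0.104,-0.088,0,0],[0.104,-0.088,0,0],[0.104,-0.088,0,0],[0.104,-0.088,0,0],[0.104,-0.088,0,0],[0.104,-0.088,0,0],[0.104,-0.088,0,0]],
  ],
)

```text
time_s: 2.7
ee_pos: [0.6759, 0.1903, 0.2314]
eef_rot: [180.0, 0.0, 170.6]
force: [1.3, -0.1, 0.3]
width: 0.0855
grasp_force: 0.0
```

Emit:
apply_moves(
  moves=[
    [[0,0,-0.08,0],[0,0,-0.08,0],[0,0,-0.08,0],[0,0,-0.08,0],[0,0,-0.08,0],[0,0,-0.08,0],[0,0,-0.08,0],[0,0,-0.076,0],[-0.02,0.003,0,0],[-0.02,0.003,0,0]],
  ],
)

```text
time_s: 3.7
ee_pos: [0.6644, 0.1928, 0.0722]
eef_rot: [-180.0, -0.1, 170.6]
force: [1.5, -0.3, 0.4]
width: 0.0851
grasp_force: 0.0
```

Emit:
apply_moves(
  moves=[
    [[-0.02,0.003,0,0],[-0.02,0.003,0,0],[-0.02,0.003,0,0],[-0.02,0.003,0,0],[-0.02,0.003,0,0],[-0.02,0.003,0,0],[-0.02,0.003,0,0],[-0.02,0.003,0,0],[-0.02,0.003,0,0],[-0.02,0.003,0,0]],
  ],
)

```text
time_s: 4.7
ee_pos: [0.6135, 0.2005, 0.0717]
eef_rot: [-180.0, -0.1, 170.6]
force: [0.5, -0.6, 1.6]
width: 0.0855
grasp_force: 0.6
```

Emit:
apply_moves(
  moves=[
    [[-0.024,0.004,0,0],[-0.024,0.004,0,0],[-0.024,0.004,0,0],[-0.024,0.004,0,0],[-0.024,0.004,0,0],[-0.016,0.002,0,0],[0,0,0,0],[0,0,0,0],[0,0,0.08,0],[0,0,0.16,0]],
  ],
)

```text
time_s: 5.7
ee_pos: [0.5786, 0.2045, 0.1296]
eef_rot: [-179.8, -0.4, 170.5]
force: [1.1, 0.6, -0.3]
width: 0.0853
grasp_force: 0.0
```

```bash
python3 - <<'E'
from h import *
im=capture('top');im2=capture('side')
a=np.hstack([cv2.resize(im[110:260,130:340],(560,400)),cv2.resize(im2[90:300,190:320],(240,400))])
cv2.imwrite('pics/a1.png',a[:,:,::-1])
E
```

```text
(no output)
```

View pics/a1.png

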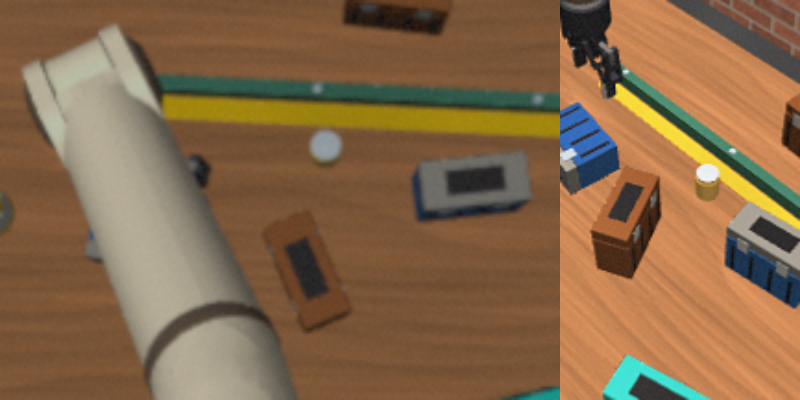

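Emit:
apply_moves(
  moves=[
    [[0,0,0.16,0],[0,0,0.16,0],[0.04,-0.186,0,0.019],[0.04,-0.186,0,0.019],[0.04,-0.186,0,0.019],[0.04,-0.186,0,0.019],[0.04,-0.186,0,0.019],[0.04,-0.186,0,0.019],[0.04,-0.186,0,0.019],[0.04,-0.186,0,0.019]],
  ],
)

```text
time_s: 6.8
ee_pos: [0.6613, -0.1686, 0.2121]
eef_rot: [-180.0, 0.0, -172.0]
force: [0.2, -0.6, 1.2]
width: 0.0856
grasp_force: 0.0
```

Emit:
apply_moves(
  moves=[
    [[0,0,-0.08,0],[0,0,-0.08,0],[0,0,-0.08,0],[0,0,-0.08,0],[0,0,-0.08,0],[0,0,-0.08,0],[0,0,-0.08,0],[-0.02,-0.003,0,0],[-0.02,-0.003,0,0],[-0.02,-0.003,0,0]],
  ],
)

```text
time_s: 7.8
ee_pos: [0.6463, -0.1689, 0.0735]
eef_rot: [-180.0, 0.1, -172.0]
force: [0.4, -0.0, 0.4]
width: 0.0855
grasp_force: 0.0
```

Emit:
apply_moves(
  moves=[
    [[-0.02,-0.003,0,0],[-0.02,-0.003,0,0],[-0.02,-0.003,0,0],[-0.02,-0.003,0,0],[-0.02,-0.003,0,0],[-0.02,-0.003,0,0],[-0.02,-0.003,0,0],[-0.02,-0.003,0,0],[-0.02,-0.003,0,0],[-0.02,-0.003,0,0]],
  ],
)

```text
time_s: 8.8
ee_pos: [0.5943, -0.1761, 0.0716]
eef_rot: [180.0, -0.1, -172.0]
force: [0.6, -0.2, 1.1]
width: 0.0852
grasp_force: 0.5
```

Emit:
apply_moves(
  moves=[
    [[-0.024,-0.004,0,0],[-0.024,-0.004,0,0],[-0.024,-0.004,0,0],[-0.024,-0.004,0,0],[0,0,0,0],[0,0,0,0],[0,0,0.08,0],[0,0,0.16,0],[0,0,0.16,0],[0,0,0.16,0]],
  ],
)

```text
time_s: 9.8
ee_pos: [0.5721, -0.1797, 0.2138]
eef_rot: [180.0, 0.0, -172.0]
force: [1.0, -0.3, 0.8]
width: 0.0854
grasp_force: 0.0
```

Emit:
apply_moves(
  moves=[
    [[-0.07,0.08,0.02,0],[-0.07,0.08,0.02,0],[-0.07,0.08,0.02,0],[-0.07,0.08,0.02,0],[-0.07,0.08,0.02,0],[-0.07,0.08,0.02,0],[-0.07,0.08,0.02,0],[-0.07,0.08,0.02,0],[0,0,0,0],[0,0,0,0]],
  ],
)

```text
time_s: 10.8
ee_pos: [0.4324, -0.0198, 0.2529]
eef_rot: [-180.0, 0.1, -171.9]
force: [0.0, 0.6, -0.1]
width: 0.0857
grasp_force: 0.0
```

```bash
python3 - <<'E'
from h import *
im=capture('top');im2=capture('side')
for c in('top','side'):
    for n in('stamped_crate_mid','plain_crate_mid'):
        print(c,n,[(np.round(d['xyz'],3).tolist(),round(d['confidence'],2)) for d in look_for(n,c)])
a=np.vstack([cv2.resize(im[120:240,140:360],(660,360)),cv2.resize(im2[110:270,190:360],(255,240))if 0 else cv2.resize(im2[110:270,180:400],(330,240)).repeat(2,1)[:,:660]])
cv2.imwrite('pics/a2.png',a[:,:,::-1]);cv2.imwrite('pics/top2.png',im[:,:,::-1]);cv2.imwrite('pics/side2.png',im2[:,:,::-1])
E
```

```text
top stamped_crate_mid [([0.305, -0.225, 0.097], 0.91), ([0.511, 0.049, 0.098], 0.74), ([0.509, -0.197, 0.064], 0.6), ([0.675, -0.422, 0.098], 0.58), ([0.818, -0.081, 0.101], 0.56)]
top plain_crate_mid [([0.524, 0.217, 0.058], 0.94)]
side stamped_crate_mid [([0.811, -0.093, 0.079], 0.98), ([0.296, -0.241, 0.1], 0.86), ([0.496, -0.198, 0.061], 0.72), ([0.631, -0.005, 0.041], 0.69), ([0.458, 0.006, 0.098], 0.68), ([0.67, -0.446, 0.094], 0.65)]
side plain_crate_mid []
```

View pics/a2.png

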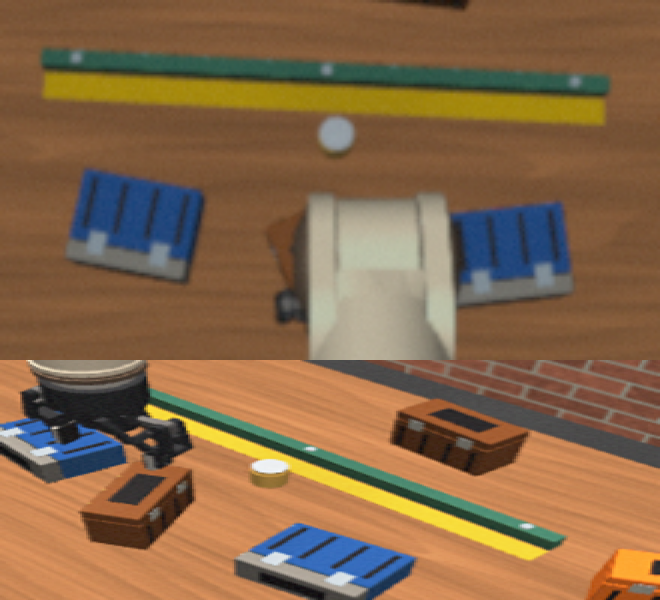

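Both crates lie on a broad side with blue ribs up and lids facing the robot. The left one is at crop pixel (135,225) and the right at (510,255). The undersides face away from both cameras. I'll turn the left crate clockwise so the side camera can see its underside before choosing.

Emit:
apply_moves(
  moves=[
    [[0,0.164,0,-0.022],[0,0.164,0,-0.022],[0,0.164,0,-0.022],[0,0.164,0,-0.022],[0,0.164,0,-0.022],[0,0.164,0,-0.022],[0,0.164,0,-0.022],[0,0,-0.16,0],[0,0,-0.16,0],[0,0,-0.16,0]],
  ],
  fingers=-1,
)

```text
time_s: 12.1
ee_pos: [0.4324, 0.2673, 0.1309]
eef_rot: [180.0, 0.0, 170.3]
force: [1.3, -0.5, -0.3]
width: -0.0001
grasp_force: 0.0
```

Emit:
apply_moves(
  moves=[
    [[0,0,-0.15,0],[0,0,-0.15,0],[0,0,-0.14,0],[0.04,0,0,0],[0.04,0,0,0],[0.04,0,0,0],[0.04,0,0,0],[0.04,0,0,0],[0.04,0,0,0],[0.04,0,0,0]],
  ],
)

```text
time_s: 13.1
ee_pos: [0.5011, 0.2692, 0.0238]
eef_rot: [179.9, -0.1, 170.4]
force: [-7.4, 3.0, 5.8]
width: 0.0001
grasp_force: 3.6
```

Emit:
apply_moves(
  moves=[
    [[0.04,-0.01,0,0],[0.04,-0.01,0,0],[0.04,-0.015,0,0],[0.04,-0.015,0,0],[0.036,-0.02,0,0],[0.032,-0.02,0,0],[0,0,0,0],[-0.1,0.03,0,0],[-0.05,0.02,0.16,0],[0,0,0.18,0]],
  ],
)

```text
time_s: 14.1
ee_pos: [0.5179, 0.2563, 0.1064]
eef_rot: [-179.8, -0.3, 170.5]
force: [1.7, -0.2, 0.3]
width: -0.0
grasp_force: 0.0
```

Emit:
apply_moves(
  moves=[
    [[0,0,0.18,0],[0,0,0.18,0],[-0.05,-0.16,0.05,0],[-0.05,-0.16,0.05,0],[-0.05,-0.16,0,0],[-0.05,-0.16,0,0],[0,-0.16,0,0],[0,-0.16,0,0],[0,-0.16,0,0],[0,-0.16,0,0]],
  ],
  fingers=1,
)

```text
time_s: 15.1
ee_pos: [0.4711, -0.0658, 0.223]
eef_rot: [-179.9, 0.1, 170.3]
force: [1.5, 0.1, -0.0]
width: 0.0854
grasp_force: 0.0
```

```bash
python3 - <<'E'
from h import *
im=capture('top');im2=capture('side')
a=np.hstack([cv2.resize(im[120:240,140:360],(440,240)),cv2.resize(im2[110:230,170:350],(360,240),interpolation=cv2.INTER_CUBIC)])
cv2.imwrite('pics/a3.png',a[:,:,::-1]);cv2.imwrite('pics/top3.png',im[:,:,::-1])
E
```

```text
(no output)
```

View pics/a3.png

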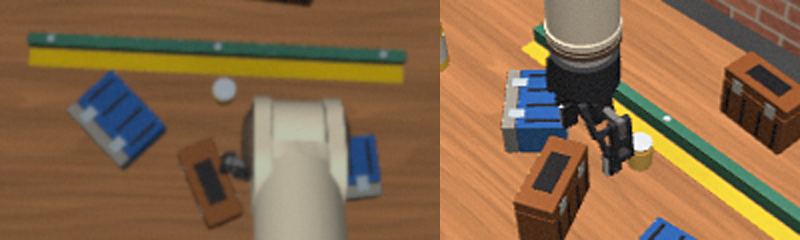

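Emit:
apply_moves(
  moves=[
    [[-0.04,-0.1,0,0.0156],[-0.04,-0.1,0,0.0156],[-0.044,-0.1,0,0.0156],[-0.044,-0.1,0,0.0156],[-0.044,-0.14,0,0.0156],[0,0,0,0],[0,0,0,0],[0,0,0,0],[0,0,0,0],[0,0,0,0]],
  ],
)

```text
time_s: 16.2
ee_pos: [0.4189, -0.1971, 0.2224]
eef_rot: [180.0, 0.0, 179.4]
force: [-0.2, -0.2, -0.2]
width: 0.0857
grasp_force: 0.0
```

```bash
python3 - <<'E'
from h import *
im2=capture('side')
h=cv2.resize(im2[110:310,170:380],(630,600),interpolation=cv2.INTER_CUBIC)
cv2.imwrite('pics/a4.png',h[:,:,::-1])
for n in('stamped_crate_mid','plain_crate_mid'):
    print(n,[(np.round(d['xyz'],3).tolist(),round(d['confidence'],2)) for d in look_for(n,'side')])
E
```

```text
stamped_crate_mid [([0.809, -0.097, 0.08], 0.91), ([0.67, -0.445, 0.096], 0.89), ([0.456, 0.005, 0.101], 0.78), ([0.294, -0.242, 0.101], 0.78), ([0.489, -0.207, 0.061], 0.76)]
plain_crate_mid [([0.574, 0.163, 0.061], 0.65)]
```

View pics/a4.png

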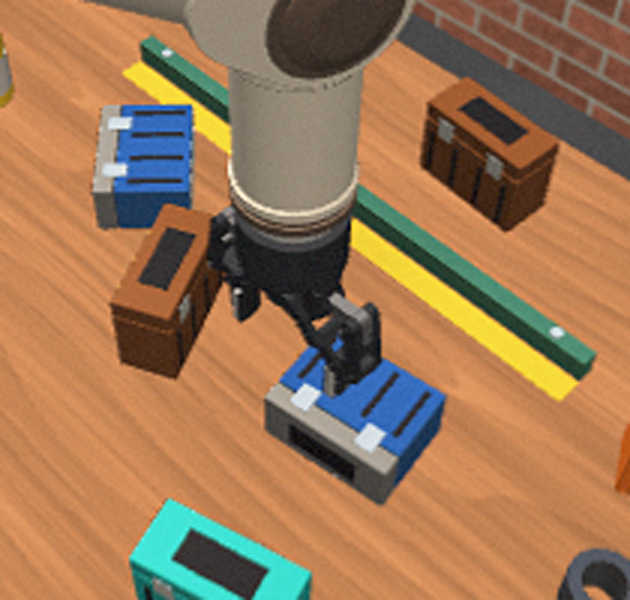

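```bash
python3 - <<'E'
from h import *
c=np.array([(112,72),(165,127),(125,165),(70,105),(150,112)])/2+[140,120]
print((px2w('top',c,.06)*1000).round())
E
```

```text
[[657. 185.  60.]
 [568.  94.  60.]
 [504. 156.  60.]
 [599. 250.  60.]
 [592. 120.  60.]]
```

The left crate's underside is still just out of view, since it's edge-on at crop (190,165). I'll turn it a bit more from its rail side.

Emit:
apply_moves(
  moves=[
    [[0.085,0.127,0,0],[0.085,0.127,0,0],[0.085,0.127,0,0],[0.085,0.127,0,0],[0.085,0.127,0,0],[0.085,0.127,0,0],[0.085,0.127,0,0],[0.085,0.127,0,0],[0.085,0.127,0,0],[0,0,-0.14,0]],
  ],
  fingers=-1,
)

```text
time_s: 17.35
ee_pos: [0.6153, 0.0961, 0.1918]
eef_rot: [179.6, 0.7, 179.7]
force: [0.3, -0.1, 0.2]
width: -0.0001
grasp_force: 0.0
```

Emit:
apply_moves(
  moves=[
    [[0,0,-0.16,0],[0,0,-0.16,0],[0,0,-0.16,0],[0,0,-0.15,0],[-0.02,0.02,0,0],[-0.02,0.02,0,0],[-0.02,0.02,0,0],[-0.02,0.02,0,0],[-0.02,0.02,0,0],[-0.02,0.02,0,0]],
  ],
)

```text
time_s: 18.35
ee_pos: [0.5815, 0.1167, 0.0319]
eef_rot: [-179.9, 0.2, 179.2]
force: [1.8, -7.0, 3.5]
width: -0.0003
grasp_force: 3.1
```

Emit:
apply_moves(
  moves=[
    [[-0.024,0.016,0,0],[-0.024,0.016,0,0],[0,0,0,0],[0.1,-0.06,0,0],[0,0,0.18,0],[0,0,0.18,0],[0,0,0.18,0],[0,0,0.18,0],[-0.1,-0.15,0.06,0],[-0.1,-0.15,0,0]],
  ],
)

```text
time_s: 19.35
ee_pos: [0.5444, 0.0382, 0.2287]
eef_rot: [179.9, 0.4, 179.5]
force: [0.7, -0.7, -0.7]
width: 0.0
grasp_force: 0.0
```

Emit:
apply_moves(
  moves=[
    [[-0.1,-0.16,0,0],[-0.1,-0.16,0,0],[-0.1,-0.16,0,0],[-0.1,-0.16,0,0],[-0.1,-0.16,0,0],[-0.1,-0.1,0,0],[0,0,0,0],[0,0,0,0],[0,0,0,0],[0,0,0,0]],
  ],
  fingers=1,
)

```text
time_s: 20.35
ee_pos: [0.3938, -0.1877, 0.2249]
eef_rot: [180.0, 0.0, 179.4]
force: [-0.3, -0.1, 0.3]
width: 0.0854
grasp_force: 0.0
```

```bash
python3 - <<'E'
from h import *
im=capture('top');im2=capture('side')
a=np.hstack([cv2.resize(im[120:240,140:360],(440,240)),cv2.resize(im2[130:210,170:290],(360,240),interpolation=cv2.INTER_CUBIC)])
cv2.imwrite('pics/a5.png',a[:,:,::-1]);cv2.imwrite('pics/top5.png',im[:,:,::-1])
E
```

```text
(no output)
```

View pics/a5.png

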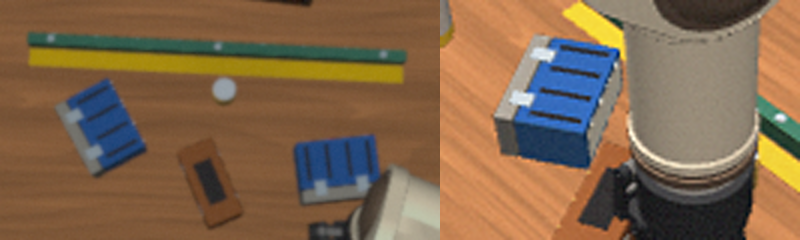

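The underside now shows as a pale strip at composite (607,105), with no red visible. I'll check the colours numerically and get the right crate's pose.

```bash
python3 - <<'E'
from h import *
im2=capture('side')
for r in range(150,182,4): print(r,[tuple(int(v) for v in im2[r,c]) for c in range(218,232,2)])
im=cv2.imread('pics/top5.png')[:,:,::-1].copy()
for n,c in dict(L=[(107,80),(146,148),(97,174),(57,107)],R=[(295,143),(376,136),(382,196),(300,204)]).items():
    w=px2w('top',np.array(c)/2+[140,120],.06)[:,:2];print(n,(w*1000).round().tolist(),(w.mean(0)*1000).round())
m=top_mask((280,180,335,225),(105,120,60),(125,255,255),im);print('R blue',rect('top',m,.06))
for n in('oil_bottle','grease_tin','sleeve'): print(n,[np.round(d['xyz'],3).tolist() for d in look_for(n,'top')])
E
```

```text
150 [(59, 110, 189), (55, 108, 188), (53, 107, 184), (52, 107, 185), (51, 102, 185), (99, 120, 146), (145, 102, 82)]
154 [(48, 41, 34), (53, 58, 68), (52, 84, 139), (56, 107, 186), (34, 70, 115), (145, 139, 122), (110, 93, 86)]
158 [(57, 109, 190), (53, 107, 187), (58, 114, 194), (42, 86, 146), (141, 134, 123), (143, 139, 124), (121, 114, 104)]
162 [(53, 40, 30), (48, 84, 137), (50, 100, 170), (138, 133, 120), (142, 135, 121), (140, 134, 125), (206, 139, 85)]
166 [(56, 110, 193), (54, 107, 189), (108, 107, 105), (143, 136, 125), (143, 138, 125), (200, 130, 88), (202, 136, 86)]
170 [(55, 115, 203), (127, 139, 152), (141, 134, 119), (142, 136, 121), (189, 126, 85), (208, 138, 88), (207, 136, 87)]
174 [(19, 46, 78), (147, 138, 124), (141, 135, 122), (179, 132, 98), (198, 130, 80), (197, 130, 84), (200, 135, 85)]
178 [(31, 52, 84), (139, 135, 120), (101, 97, 95), (164, 97, 54), (176, 101, 54), (159, 95, 56), (187, 127, 81)]
L [[643.0, 192.0], [533.0, 124.0], [488.0, 200.0], [595.0, 271.0]] [565. 197.]
R [[548.0, -118.0], [564.0, -250.0], [467.0, -259.0], [450.0, -127.0]] [ 507. -189.]
R blue [ 520.3 -184.6  130.2   74.2    8.2]
oil_bottle [[0.524, -0.433, 0.047], [0.541, 0.404, 0.095]]
grease_tin []
sleeve [[0.525, -0.437, 0.047]]
```

No red at all, just uniform pale pixels across the underside. So the left crate is the plain one, which agrees with the networks, and the right crate is stamped. Next I'll push the right one squarely to the rail.

Emit:
apply_moves(
  moves=[
    [[0.05,-0.014,-0.1,0],[0.05,-0.014,-0.16,0],[0,0,-0.16,0],[0,0,-0.16,0],[0,0,-0.16,0],[0,0,-0.13,0],[0.04,0,0,0],[0.04,0,0,0],[0.04,0,0,0],[0.04,0,0,0]],
  ],
)

```text
time_s: 21.65
ee_pos: [0.459, -0.1961, 0.0088]
eef_rot: [-180.0, 0.0, 179.3]
force: [-4.4, 2.3, 1.3]
width: 0.0856
grasp_force: 2.3
```

Emit:
apply_moves(
  moves=[
    [[0.04,0,0,0],[0.04,0,0,0],[0.04,0,0,0],[0.04,0,0,0],[0.04,0,0,0],[0.04,0,0,0],[0.04,0,0,0],[0.04,0,0,0],[0.04,0,0,0],[0,0,0,0]],
  ],
)

```text
time_s: 22.65
ee_pos: [0.5501, -0.1968, 0.0086]
eef_rot: [-179.9, 0.2, 179.3]
force: [-0.7, 0.2, -1.0]
width: 0.0851
grasp_force: 0.1
```

Emit:
apply_moves(
  moves=[
    [[0.02,0,0,0],[0.02,0,0,0],[0.02,0,0,0],[0.02,0,0,0],[0.016,0,0,0],[0.016,0,0,0],[0,0,0,0],[0,0,0,0],[0,0,0,0],[0,0,0,0]],
  ],
)

```text
time_s: 23.65
ee_pos: [0.5753, -0.1967, 0.008]
eef_rot: [-180.0, -0.0, 179.2]
force: [-6.3, -0.8, 4.1]
width: 0.0852
grasp_force: 2.3
```

```bash
python3 - <<'E'
from h import *
im=capture('top');im2=capture('side')
a=np.hstack([cv2.resize(im[130:230,260:360],(400,400)),cv2.resize(im2[170:270,260:360],(400,400),interpolation=cv2.INTER_CUBIC)])
cv2.imwrite('pics/a6.png',a[:,:,::-1])
E
```

```text
(no output)
```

View pics/a6.png

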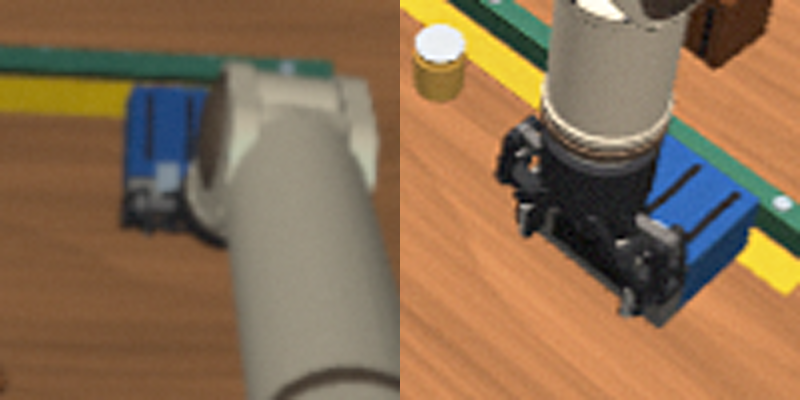

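Emit:
apply_moves(
  moves=[
    [[0.008,0,0,0],[0.008,0,0,0],[0.008,0,0,0],[0.008,0,0,0],[0.008,0,0,0],[0.008,0,0,0],[0,0,0,0],[0,0,0,0],[0,0,0,0],[0,0,0,0]],
  ],
)

```text
time_s: 24.75
ee_pos: [0.5869, -0.1966, 0.008]
eef_rot: [-180.0, -0.1, 179.2]
force: [-7.0, -0.2, 4.2]
width: 0.0854
grasp_force: 3.1
```

Emit:
apply_moves(
  moves=[
    [[0.006,0,0,0],[0.006,0,0,0],[0,0,0,0],[0,0,0,0],[0,0,0,0],[0,0,0,0],[0,0,0,0],[0,0,0,0],[0,0,0,0],[0,0,0,0]],
  ],
)

```text
time_s: 25.75
ee_pos: [0.5896, -0.1967, 0.008]
eef_rot: [-180.0, -0.1, 179.2]
force: [-6.4, -0.1, 5.7]
width: 0.0852
grasp_force: 3.6
```

Emit:
apply_moves(
  moves=[
    [[0.006,0,0,0],[0.006,0,0,0],[0,0,0,0],[0,0,0,0],[0,0,0,0],[0,0,0,0],[0,0,0,0],[0,0,0,0],[0,0,0,0],[0,0,0,0]],
  ],
)

```text
time_s: 26.75
ee_pos: [0.5917, -0.1968, 0.008]
eef_rot: [-180.0, -0.2, 179.2]
force: [-10.1, 0.3, 8.2]
width: 0.0855
grasp_force: 4.9
```

Emit:
apply_moves(
  moves=[
    [[0.006,0,0,0],[0.006,0,0,0],[0,0,0,0],[0,0,0,0],[0,0,0,0],[0,0,0,0],[0,0,0,0],[0,0,0,0],[0,0,0,0],[0,0,0,0]],
  ],
)

```text
time_s: 27.75
ee_pos: [0.5914, -0.1968, 0.008]
eef_rot: [-180.0, -0.6, 179.2]
force: [-19.5, 1.7, 17.7]
width: 0.0855
grasp_force: 9.0
```

The push has stalled at x≈0.5915 with the force rising, so the crate is against the rail. I'll back off and check.

Emit:
apply_moves(
  moves=[
    [[-0.02,0,0,0],[-0.06,0,0,0],[-0.1,0,0,0],[-0.1,0,0,0],[-0.1,0,0,0],[-0.05,0,0.15,0],[0,0,0.18,0],[0,0,0.18,0],[0,0,0.18,0],[0,0,0.18,0]],
  ],
)

```text
time_s: 28.75
ee_pos: [0.4905, -0.1962, 0.228]
eef_rot: [-179.9, 0.2, 179.3]
force: [1.6, 0.1, -0.3]
width: 0.0854
grasp_force: 0.0
```

Emit:
apply_moves(
  moves=[
    [[0,0.18,0,0],[-0.05,0.18,0,0],[-0.05,0.18,0,0],[-0.05,0.18,0,0],[0,0.18,0,0],[0,0,0,0],[0,0,0,0],[0,0,0,0],[0,0,0,0],[0,0,0,0]],
  ],
)

```text
time_s: 29.75
ee_pos: [0.452, 0.0276, 0.2248]
eef_rot: [-180.0, 0.0, 179.1]
force: [0.4, -0.6, -0.4]
width: 0.0854
grasp_force: 0.0
```

```bash
python3 - <<'E'
from h import *
im=capture('top');im2=capture('side')
a=np.hstack([cv2.resize(im[130:230,150:360],(504,240)),cv2.resize(im2[160:260,260:380],(288,240),interpolation=cv2.INTER_CUBIC)])
cv2.imwrite('pics/a7.png',a[:,:,::-1])
m=top_mask((270,150,345,215),(105,120,60),(125,255,255),im);print('R blue',rect('top',m,.06))
for c in('top','side'):
  for n in('stamped_crate_mid','plain_crate_mid','oil_bottle','grease_tin','sleeve'): print(c,n,[np.round(d['xyz'],3).tolist() for d in look_for(n,c)])
E
```

```text
R blue [ 657.2 -195.4  129.2   67.7    0.8]
top stamped_crate_mid [[0.676, -0.422, 0.101], [0.82, -0.08, 0.104], [0.65, -0.195, 0.062], [0.303, -0.227, 0.098]]
top plain_crate_mid [[0.563, 0.202, 0.057]]
top oil_bottle [[0.544, 0.406, 0.095]]
top grease_tin [[0.635, 0.004, 0.047]]
top sleeve [[0.519, -0.434, 0.045]]
side stamped_crate_mid [[0.668, -0.443, 0.097], [0.637, -0.208, 0.061], [0.459, 0.003, 0.101], [0.811, -0.1, 0.078], [0.295, -0.243, 0.099]]
side plain_crate_mid []
side oil_bottle [[0.538, 0.398, 0.075]]
side grease_tin [[0.629, -0.007, 0.04]]
side sleeve [[0.522, -0.442, 0.046]]
```

View pics/a7.png

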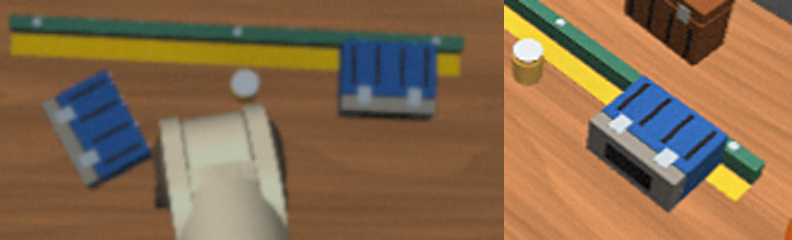

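The stamped crate at (388,75) sits flush and square against the rail. The plain one at (97,130) lies well short of it, the bystanders haven't moved, and the arm is clear.

```bash
python3 -c "
from station import *
print(sign_off())"
```

```text
the job is handed in; nothing more can be done
None
```

I tipped both crates over, pushed the right-hand one squarely against the rail and handed the job in. I took the right one as stamped because the left underside showed no red and the networks agreed; the stamp itself was never seen, and no verdict came back.

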